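# Shim the rocking corner of a levelling stand

### The arm

A 6-joint arm with a two-finger parallel gripper is mounted at the origin on the work surface. World frame = base frame: x ahead of the robot, y to its left, z up, the work surface at z = 0. Lengths are in m, angles in rad, forces in N, time in s.
With the tool pointing down it reaches from about 0.35 to 0.775 m from the base axis. Payload 5.5 kg.
Tool frame: the origin (TCP) lies midway between the tips of the shut fingers; the grasp point (between the pads) lies 19 mm behind it; z points along the fingers, y is the line along which they close (so a half turn about z gives the same grasp; the last joint's range is limited). The gripper opens to 85 mm and grips with 20 to 120 N. Pads are 22 mm wide; open, the fingers measure 114 mm over their backs; the gripper's body (76 mm by 85 mm) begins 54 mm behind the grasp point. The pads swing forward as they close: fully open they stand 13 mm farther back than shut.
Start: joints at [-1.286, 0.313, 0.046, 1.304, 0, 1.431], TCP at [0.237, -0.524, 0.231] pointing down, gripper open.
Joint ranges: [-2.76, 2.76], [-0.86, 1.69], [-1.03, 1.26], [-2.2, 2.34], [-1.47, 1.5], [-3.14, 3.14]. Speed limits (rad/s): [2.57, 2.57, 3.14, 3.14, 3.14, 3.14].

### API

Orientations are given as a unit quaternion [w, x, y, z].
In Python, from workcell import env gives the robot as it stands.
- The arm moves only by the tool move_arm, never from a script. Its argument "targets" is a list of rows, each a list of 3 entries, a list of its own where there are three numbers: the shift along the tool's x, y, z in mm, then the turn, a rotation vector about the tool's x, y, z in units of 10 degrees (1.0 is 10 degrees), then the closure, from -1 (fully open) to 1 (shut). In form: [[[dx, dy, dz], [ax, ay, az], gripper], ...]. A call has 1 to 5 rows; each row is the pose to reach, as a shift and turn from the pose commanded when the call began, along the tool's axes at that moment; what a row does not reach only later rows make up. A row lasts 1/8 s, in which the tool goes at most 62.5 mm and 10.7 degrees, less where a joint would pass 70% of its speed; a pose out of reach is approached as far as the arm can. A call with a gripper value outside its range is refused whole. The fingers move at their own pace and stop on an object; "squeeze" is the grip in N (left out, the last holds). Time passes only in rows, so rows that repeat a pose let the fingers close. It gives the time, the measured TCP pose, the force, the opening and the grip force at its end, in the units of the state.
- env.get_state(): the state, without advancing time (a new reading comes with each control period).
- env.read_camera(name): name is "scene" or "top"; returns a dict with "pixels" (400x640x3 uint8, red, green, blue), "fovy" (degrees; the focal length in pixels is half the picture's height over the tangent of half this angle, whatever the lens; pixels are square), "cx", "cy" (the principal point, pixels), "extrinsics" (4x4, takes a point from world to camera coordinates). Camera axes: x right, y up, looking along -z (the intrinsics and any distortion apply to the point x, -y, -z); pixel columns grow to the right and rows downward; lengths in m; the calibration is good to about 2 mm. A picture is of the moment at which its call begins. There is no depth.
- env.hand_in(): hands the job in; it is judged then, once.
Trained networks look in a picture, given as the dict that the camera call returned (one of the last four; its "shot" number tells which), for a name from the list of things; names that differ only in an ending like _2 or _b are one class to them, and where a whole thing is asked for, a point or a joint stands for the part that bears it (a point fixed in the world has none). Each returns a list of dicts, best first, with "confidence" (0 to 1); they miss things now and then, are a little off and sometimes report something else, mostly with a low value. They report only what shows in the picture. A call takes as long as a camera call.
- env.spot_in(thing, picture): "centre" ([x, y, z] in m, in world coordinates, good to about 4 mm: the middle of the surface that is visible of it).
- env.regions_of(thing, picture): "mask" (400x640 bool, what is visible of it).
- env.landmark_of(thing, picture): "centre" ([x, y, z] in m, in world coordinates, good to about 4 mm: a listed point, or the origin of a listed thing).
The state is a dict: "clock": time; "joint_pos": joint angles; "qvel": joint speeds; "tau": joint torques, N m; "tcp_pos": TCP position; "orientation": TCP orientation; "wrist_force": force on the tool from outside, world axes, zero at the start; "ft_torque": the same for the moment, N m; "finger_gap": finger opening in m; "grip_force": force on a finger pad.
Only numpy, scipy, OpenCV 4.12 (cv2) and the standard library are available. Lean on these libraries where they do the work, as an engineer would, in place of code of your own. Each camera call takes 0.05 s, during which the arm holds its last target. There are 200 camera calls.

### The job

The square slab on the levelling stand rocks on one of its four corners. With the fingertips press down on the slab's corners one after another until you find the one that dips, then push down the shim tab beside that same corner until it lies fully flat, and move clear. Leave the other three tabs sticking up, lift nothing, and do not disturb the slab, the bowl on it or the things around.

Things in the scene. Friction and masses are not known exactly. Their poses are not given: they have to be found in the camera images.
- stand: low dark steel cross-shaped levelling stand, fixed on the modelling board at any yaw; origin at the centre of its underside, z up; four arms, 36 mm wide, run along its diagonals (45, 135, 225, 315 deg in its own frame) to 150 mm from its centre. 55 mm out on each arm is a round rubber foot, top 30 mm above the origin; the slab rests on these four
- slab: loose pale slab, 140 x 140 x 14 mm, corners clipped at 85 mm from its centre, 0.6 kg, level on the four feet; origin at the centre of its underside. One foot, no telling which, is springy: that corner alone dips 5 to 6 mm under 1 to 3 N, then stops hard, and springs back; the opposite corner lifts. The other three corners give less than 1 mm
- corner_a (a point): point on the slab's top face straight above a foot, 55 mm from the slab's centre along its 45 deg diagonal: the place to press that corner
- tab_a (a point): place to press the shim tab beside corner_a: on its top face, 28 mm out from its hinge. The tab, a steel leaf 24 mm wide, 4 mm thick, slopes up and outward to 50 mm from its hinge, which lies level 90 mm from the stand's centre on the 45 deg diagonal, 20 mm above its origin. Pressed flat, its top is level, 22 mm above the stand's origin, and this point is 118 mm from the centre
- shim_a (a joint): turn of the tab beside corner_a in rad: 0 sticks up at 34 deg, 0.60 is fully flat. Stiff: needs 7 to 9 N at the place to press, stays where left. Beside the springy foot it goes flat and its toe then props the slab; beside a solid foot the toe is in the way and the tab jams at about 0.3, still sloping
- corner_b (a point): point on the slab's top face straight above a foot, 55 mm from the slab's centre along its 135 deg diagonal: the place to press that corner
- tab_b (a point): place to press the shim tab beside corner_b: on its top face, 28 mm out from its hinge. The tab, a steel leaf 24 mm wide, 4 mm thick, slopes up and outward to 50 mm from its hinge, which lies level 90 mm from the stand's centre on the 135 deg diagonal, 20 mm above its origin. Pressed flat, its top is level, 22 mm above the stand's origin, and this point is 118 mm from the centre
- shim_b (a joint): turn of the tab beside corner_b in rad: 0 sticks up at 34 deg, 0.60 is fully flat. Stiff: needs 7 to 9 N at the place to press, stays where left. Beside the springy foot it goes flat and its toe then props the slab; beside a solid foot the toe is in the way and the tab jams at about 0.3, still sloping
- corner_c (a point): point on the slab's top face straight above a foot, 55 mm from the slab's centre along its 225 deg diagonal: the place to press that corner
- tab_c (a point): place to press the shim tab beside corner_c: on its top face, 28 mm out from its hinge. The tab, a steel leaf 24 mm wide, 4 mm thick, slopes up and outward to 50 mm from its hinge, which lies level 90 mm from the stand's centre on the 225 deg diagonal, 20 mm above its origin. Pressed flat, its top is level, 22 mm above the stand's origin, and this point is 118 mm from the centre
- shim_c (a joint): turn of the tab beside corner_c in rad: 0 sticks up at 34 deg, 0.60 is fully flat. Stiff: needs 7 to 9 N at the place to press, stays where left. Beside the springy foot it goes flat and its toe then props the slab; beside a solid foot the toe is in the way and the tab jams at about 0.3, still sloping
- corner_d (a point): point on the slab's top face straight above a foot, 55 mm from the slab's centre along its 315 deg diagonal: the place to press that corner
- tab_d (a point): place to press the shim tab beside corner_d: on its top face, 28 mm out from its hinge. The tab, a steel leaf 24 mm wide, 4 mm thick, slopes up and outward to 50 mm from its hinge, which lies level 90 mm from the stand's centre on the 315 deg diagonal, 20 mm above its origin. Pressed flat, its top is level, 22 mm above the stand's origin, and this point is 118 mm from the centre
- shim_d (a joint): turn of the tab beside corner_d in rad: 0 sticks up at 34 deg, 0.60 is fully flat. Stiff: needs 7 to 9 N at the place to press, stays where left. Beside the springy foot it goes flat and its toe then props the slab; beside a solid foot the toe is in the way and the tab jams at about 0.3, still sloping
- bowl: small fired-clay bowl, 44 mm across and 30 mm high, standing loose near the middle of the slab; origin at the centre of its foot
- clay: low lump of dark clay, 76 mm across, 33 mm high; origin under its centre; a bystander
- knife: broad wooden spatula, 170 mm long, lying flat; origin under its centre; a bystander
- roller: wooden rolling pin, 36 mm thick, 190 mm long, lying flat; origin under its centre; a bystander
- cup: paper cup 85 mm high full of thin wooden sticks reaching 165 mm; origin under its centre; a bystander
- jar: glass jar, 64 mm across, 75 mm high; origin under its centre; a bystander
- rib: flat wooden disc (potter's rib), 64 mm across, 7 mm thick; origin under its centre; a bystander

How it is judged:
By the outcome, as a careful person would: the job done as asked, in the order asked, and still so for the second after the job is handed in, with the robot touching nothing.
It also fails if it takes over 61 s, if anything falls off the work surface, if the arm or the gripper's body presses on something with over 40 N, if the wrist force passes 120 N, or if a joint passes its speed limit or range.

## Working session

There is one attempt and no reset: what is moved stays moved. The work goes in short steps, Python scripts to look and compute and a tool call to move; the robot and the scene stay as the last step left them, time stands still between calls to the robot, and variables do not carry over. Pictures are saved under pics/ and viewed, at most 10 in all, crops included, and the job is handed in when it is done.

Besides the shell and the picture viewer there is one more tool, called after ">>>" as name(argument=value, ...) on one line, values as JSON. move_arm: Moves the arm, as the interface text tells. Its arguments: {"type":"object","properties":{"targets":{"type":"array","items":{"type":"array"}},"squeeze":{"type":"number"}},"required":["targets"]}

```bash
mkdir -p pics; python3 - <<'E'
from workcell import env
import cv2,numpy as np
for n in("top","scene"):
    p=env.read_camera(n); cv2.imwrite(f"pics/{n}0.png",p["pixels"][:,:,::-1])
    print(n,p["fovy"],p["cx"],p["cy"],[k for k in p])
    for t in("stand","slab","bowl","corner_a","tab_a"):
        print(t,[(np.round(d["centre"],3).tolist(),round(d["confidence"],2)) for d in env.landmark_of(t,p)][:6])
    if n=="top":
        for t in("clay","knife","roller","cup","jar","rib"):
            print(t,[(np.round(d["centre"],3).tolist(),round(d["confidence"],2)) for d in env.landmark_of(t,p)][:2])
s=env.get_state();print({k:np.round(v,3).tolist() for k,v in s.items()})
E
```

```text
top 55.793242503552165 327.70534338360164 197.25634047819682 ['pixels', 'fovy', 'cx', 'cy', 'extrinsics', 'shot']
stand [([0.526, 0.275, 0.003], 0.51)]
slab [([0.563, 0.066, 0.034], 0.94)]
bowl [([0.557, 0.069, 0.048], 0.63)]
corner_a [([0.536, 0.017, 0.047], 0.88), ([0.585, 0.113, 0.045], 0.82), ([0.513, 0.089, 0.051], 0.79), ([0.602, 0.038, 0.048], 0.7)]
tab_a [([0.662, 0.012, 0.035], 0.72), ([0.503, -0.036, 0.039], 0.66), ([0.351, 0.236, 0.004], 0.66), ([0.459, 0.119, 0.041], 0.59), ([0.615, 0.167, 0.041], 0.57)]
clay [([0.349, 0.236, 0.006], 0.81)]
knife [([0.581, -0.162, 0.002], 0.91), ([0.515, 0.087, 0.05], 0.35)]
roller [([0.524, 0.275, 0.004], 0.62)]
cup [([0.683, 0.285, 0.001], 0.83)]
jar [([0.4, -0.16, 0.005], 0.73), ([0.561, 0.066, 0.036], 0.54)]
rib [([0.763, -0.098, 0.004], 0.62)]
scene 56.22533887125714 319.44234770750717 205.254249867855 ['pixels', 'fovy', 'cx', 'cy', 'extrinsics', 'shot']
stand [([0.561, 0.064, 0.007], 0.97), ([0.683, 0.284, 0.008], 0.49)]
slab [([0.561, 0.067, 0.034], 0.56), ([0.685, 0.286, 0.006], 0.16)]
bowl [([0.554, 0.066, 0.048], 0.6)]
corner_a [([0.587, 0.112, 0.047], 0.93), ([0.537, 0.02, 0.049], 0.91), ([0.509, 0.091, 0.046], 0.87), ([0.608, 0.039, 0.043], 0.87), ([0.554, 0.07, 0.05], 0.48)]
tab_a [([0.609, 0.164, 0.041], 0.66), ([0.657, 0.012, 0.043], 0.64), ([0.459, 0.116, 0.041], 0.52), ([0.506, -0.037, 0.036], 0.52), ([0.349, 0.241, 0.001], 0.29), ([0.535, 0.016, 0.048], 0.25)]
{'clock': 0.9, 'joint_pos': [-1.286, 0.313, 0.046, 1.304, 0.0, 1.431], 'qvel': [0.001, 0.0, -0.001, -0.0, 0.0, -0.001], 'tau': [0.001, -48.045, 29.882, -0.0, -0.0, 0.0], 'tcp_pos': [0.237, -0.524, 0.231], 'orientation': [0.0, 0.978, 0.211, 0.0], 'wrist_force': [0.18, -0.126, -0.145], 'ft_torque': [-0.026, 0.006, 0.009], 'grip_force': 0.0, 'finger_gap': 0.085}
```

View pics/top0.png

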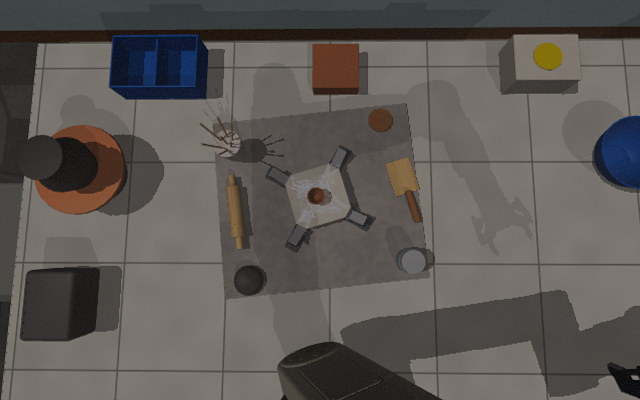

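View pics/scene0.png

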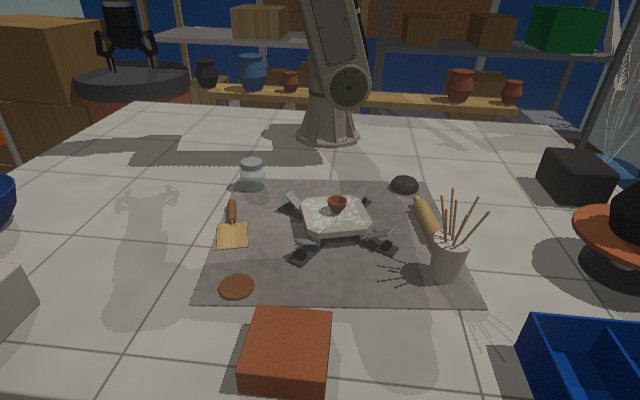

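The top view shows the stand at about (318,196) with its four tabs at (341,157), (277,174), (297,236) and (357,219). The bowl sits mid-slab, and the cup, roller, clay, jar, spatula and rib are all clear of it. In the scene view the slab is at (337,213), with nothing blocking from above.

The slab centre is near (0.560, 0.065), with diagonals at about 61.6° and -28.5°.

>>> move_arm(targets=[[[250,-185,0],[0,0,-3.7],1],[[250,-185,0],[0,0,-3.7],1],[[250,-185,0],[0,0,-3.7],1],[[250,-185,0],[0,0,-3.7],1],[[250,-185,0],[0,0,-3.7],1]], squeeze=20)

```text
clock: 1.52
tcp_pos: [0.3892, -0.2506, 0.2316]
orientation: [0.001, 0.86, 0.51, 0.0]
wrist_force: [1.6, 0.5, 0.2]
finger_gap: 0.0001
grip_force: 0.0
```

```bash
cat > h.py <<'E'
from workcell import env
import numpy as np,sys
from scipy.spatial.transform import Rotation as R
C=np.array([.560,.0655]);U=lambda d:np.array([np.cos(np.radians(d)),np.sin(np.radians(d))])
P={f"c{i}":C+.055*U(a) for i,a in enumerate((61.6,151.5,241.6,331.5))}
P|={f"t{i}":C+.115*U(a) for i,a in enumerate((61.6,151.5,241.6,331.5))}
def rel(s=None):
    s=s or env.get_state();q=s["orientation"];r=R.from_quat([*q[1:],q[0]])
    x=r.apply([1,0,0]);print("t",s["clock"],"tcp",np.round(s["tcp_pos"],4),"yaw",np.degrees(np.arctan2(x[1],x[0])).round(1),"zax",np.round(r.apply([0,0,1]),3),"F",np.round(s["wrist_force"],2),"j6",round(s["joint_pos"][5],2))
    for k,v in P.items(): print(k,v.round(4),"shift to z=.07:",np.round(1000*r.inv().apply(np.array([*v,.07])-s["tcp_pos"]),1))
if __name__=="__main__": rel()
E
python3 h.py
```

```text
t 1.525 tcp [ 0.3892 -0.2506  0.2316] yaw 61.4 zax [ 0.001 -0.001 -1.   ] F [1.61 0.54 0.21] j6 1.32
c0 [0.5862 0.1139] shift to z=.07: [414.3  -2.1 161.5]
c1 [0.5117 0.0917] shift to z=.07: [359.2 -56.9 161.5]
c2 [0.5338 0.0171] shift to z=.07: [304.3  -1.6 161.5]
c3 [0.6083 0.0393] shift to z=.07: [359.5  53.1 161.6]
t0 [0.6147 0.1667] shift to z=.07: [474.3  -2.3 161.5]
t1 [0.4589 0.1204] shift to z=.07: [ 359.  -116.9  161.4]
t2 [ 0.5053 -0.0357] shift to z=.07: [244.3  -1.4 161.6]
t3 [0.6611 0.0106] shift to z=.07: [359.6 113.1 161.7]
```

>>> move_arm(targets=[[[180,-1,40],[0,0,0],1],[[180,-1,40],[0,0,0],1],[[180,-1,40],[0,0,0],1],[[300,-1,90],[0,0,0],1],[[300,-1,90],[0,0,0],1]])

```text
clock: 2.15
tcp_pos: [0.5305, 0.0091, 0.143]
orientation: [0.001, 0.86, 0.51, 0.001]
wrist_force: [0.6, -0.4, 0.5]
finger_gap: -0.0001
grip_force: 0.0
```

>>> move_arm(targets=[[[0,0,40],[0,0,0],1],[[0,0,70],[0,0,0],1],[[0,0,70],[0,0,0],1]])

```text
clock: 2.52
tcp_pos: [0.5271, 0.0079, 0.071]
orientation: [-0.002, 0.86, 0.51, -0.002]
wrist_force: [-1.2, 0.8, 0.7]
finger_gap: 0.0003
grip_force: 0.0
```

```bash
python3 - <<'E'
from h import *
rel()
import cv2
p=env.read_camera("scene");cv2.imwrite("pics/s1.png",cv2.resize(p["pixels"][120:300,190:450,::-1],None,fx=3,fy=3))
E
```

```text
t 2.525 tcp [0.5271 0.0079 0.071 ] yaw 61.4 zax [-0.005  0.001 -1.   ] F [-1.17  0.79  0.74] j6 1.93
c0 [0.5862 0.1139] shift to z=.07: [121.3   1.    0.8]
c1 [0.5117 0.0917] shift to z=.07: [ 66.2 -53.8   1.2]
c2 [0.5338 0.0171] shift to z=.07: [11.3  1.5  1. ]
c3 [0.6083 0.0393] shift to z=.07: [66.4 56.2  0.6]
t0 [0.6147 0.1667] shift to z=.07: [181.3   0.8   0.7]
t1 [0.4589 0.1204] shift to z=.07: [  66.  -113.7    1.5]
t2 [ 0.5053 -0.0357] shift to z=.07: [-48.7   1.7   1.1]
t3 [0.6611 0.0106] shift to z=.07: [ 66.6 116.2   0.3]
```

View pics/s1.png

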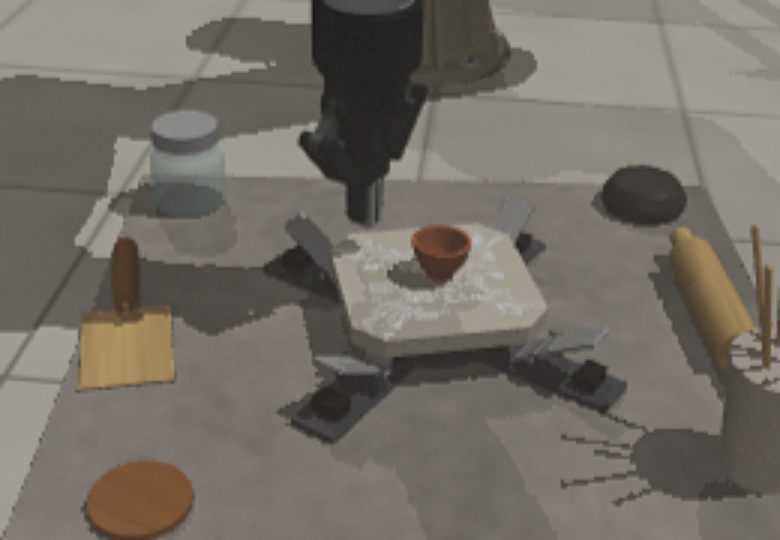

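The closed fingers (crop about (368,215)) hover over the near-left corner, and the tabs and bowl are clear.

>>> move_arm(targets=[[[9,1,8],[0,0,0],1],[[9,1,17],[0,0,0],1],[[9,1,17],[0,0,0],1],[[9,1,17],[0,0,0],1]])

```text
clock: 3.08
tcp_pos: [0.5345, 0.0146, 0.0564]
orientation: [0.0, 0.86, 0.51, 0.0]
wrist_force: [0.0, -0.0, 0.0]
finger_gap: 0.0002
grip_force: 0.0
```

>>> move_arm(targets=[[[0,0,2],[0,0,0],1],[[0,0,2],[0,0,0],1]])

```text
clock: 3.32
tcp_pos: [0.5344, 0.0147, 0.0542]
orientation: [0.0, 0.86, 0.51, -0.0]
wrist_force: [-0.8, 0.4, 0.1]
finger_gap: 0.0001
grip_force: 0.0
```

>>> move_arm(targets=[[[0,0,2],[0,0,0],1],[[0,0,2],[0,0,0],1]])

```text
clock: 3.58
tcp_pos: [0.5344, 0.0147, 0.052]
orientation: [-0.0, 0.86, 0.51, -0.0]
wrist_force: [0.0, -0.4, 0.1]
finger_gap: -0.0001
grip_force: 0.0
```

>>> move_arm(targets=[[[0,0,2],[0,0,0],1],[[0,0,2],[0,0,0],1]])

```text
clock: 3.82
tcp_pos: [0.5344, 0.0147, 0.05]
orientation: [-0.0, 0.86, 0.51, -0.0]
wrist_force: [-0.1, -0.4, 0.6]
finger_gap: 0.0
grip_force: 0.0
```

>>> move_arm(targets=[[[0,0,1],[0,0,0],1],[[0,0,1],[0,0,0],1]])

```text
clock: 4.08
tcp_pos: [0.5345, 0.0147, 0.0492]
orientation: [0.0, 0.86, 0.51, -0.0]
wrist_force: [-0.2, -0.1, 0.1]
finger_gap: 0.0002
grip_force: 0.0
```

>>> move_arm(targets=[[[0,0,1],[0,0,0],1],[[0,0,1],[0,0,0],1]])

```text
clock: 4.32
tcp_pos: [0.5345, 0.0147, 0.0481]
orientation: [0.0, 0.86, 0.51, -0.0]
wrist_force: [-0.3, -0.4, 0.7]
finger_gap: -0.0001
grip_force: 0.0
```

>>> move_arm(targets=[[[0,0,1],[0,0,0],1],[[0,0,1],[0,0,0],1]])

```text
clock: 4.58
tcp_pos: [0.5346, 0.0147, 0.048]
orientation: [0.0, 0.86, 0.51, 0.0]
wrist_force: [-2.0, -0.4, 6.8]
finger_gap: -0.0
grip_force: 3.3
```

>>> move_arm(targets=[[[0,0,-40],[0,0,0],1],[[57,55,-40],[0,0,0],1],[[57,55,-40],[0,0,0],1],[[57,55,-5],[0,0,0],1],[[57,55,-5],[0,0,0],1]])

```text
clock: 5.2
tcp_pos: [0.6078, 0.0386, 0.0496]
orientation: [-0.002, 0.86, 0.51, -0.002]
wrist_force: [-0.1, 1.3, 0.1]
finger_gap: -0.0003
grip_force: 0.0
```

>>> move_arm(targets=[[[0,0,3],[0,0,0],1],[[0,0,3],[0,0,0],1]])

```text
clock: 5.45
tcp_pos: [0.6105, 0.0382, 0.0502]
orientation: [0.0, 0.86, 0.51, 0.0]
wrist_force: [-0.9, 0.0, -0.4]
finger_gap: 0.0
grip_force: 0.0
```

>>> move_arm(targets=[[[0,0,1],[0,0,0],1],[[0,0,1],[0,0,0],1]])

```text
clock: 5.7
tcp_pos: [0.6103, 0.0383, 0.0488]
orientation: [0.0, 0.86, 0.51, 0.0]
wrist_force: [0.5, 0.4, 1.0]
finger_gap: -0.0002
grip_force: 0.0
```

>>> move_arm(targets=[[[0,0,1],[0,0,0],1],[[0,0,1],[0,0,0],1]])

```text
clock: 5.95
tcp_pos: [0.6105, 0.0383, 0.0475]
orientation: [0.0, 0.86, 0.51, 0.0]
wrist_force: [0.2, -0.8, 2.2]
finger_gap: 0.0004
grip_force: 1.0
```

>>> move_arm(targets=[[[0,0,1],[0,0,0],1],[[0,0,1],[0,0,0],1]])

```text
clock: 6.2
tcp_pos: [0.6107, 0.0382, 0.0465]
orientation: [0.0, 0.86, 0.51, 0.0]
wrist_force: [1.2, -1.5, 3.1]
finger_gap: -0.0001
grip_force: 1.4
```

>>> move_arm(targets=[[[0,0,1],[0,0,0],1],[[0,0,1],[0,0,0],1]])

```text
clock: 6.45
tcp_pos: [0.6108, 0.0381, 0.0455]
orientation: [0.001, 0.86, 0.51, 0.0]
wrist_force: [1.7, -0.9, 3.9]
finger_gap: -0.0002
grip_force: 1.8
```

>>> move_arm(targets=[[[0,0,1],[0,0,0],1],[[0,0,2],[0,0,0],1],[[0,0,2],[0,0,0],1]])

```text
clock: 6.82
tcp_pos: [0.6108, 0.0382, 0.0434]
orientation: [0.0, 0.86, 0.51, 0.0]
wrist_force: [2.5, -2.9, 4.1]
finger_gap: -0.0001
grip_force: 2.4
```

```bash
python3 - <<'E'
from h import *
rel()
E
```

```text
t 6.825 tcp [0.6108 0.0382 0.0434] yaw 61.3 zax [ 0.001 -0.    -1.   ] F [ 2.52 -2.93  4.08] j6 2.0
c0 [0.5862 0.1139] shift to z=.07: [ 54.6 -57.8 -26.6]
c1 [0.5117 0.0917] shift to z=.07: [  -0.6 -112.6  -26.7]
c2 [0.5338 0.0171] shift to z=.07: [-55.4 -57.3 -26.6]
c3 [0.6083 0.0393] shift to z=.07: [ -0.3  -2.6 -26.6]
t0 [0.6147 0.1667] shift to z=.07: [114.6 -58.1 -26.6]
t1 [0.4589 0.1204] shift to z=.07: [  -0.8 -172.6  -26.8]
t2 [ 0.5053 -0.0357] shift to z=.07: [-115.4  -57.1  -26.7]
t3 [0.6611 0.0106] shift to z=.07: [ -0.1  57.4 -26.5]
```

The c3 corner (toward +x, -y) dips 4.5 mm and counting at about 3-4 N, while c2 was solid, so c3 is the springy one. I'll lift off, turn 90° and go over its tab.

>>> move_arm(targets=[[[0,0,-6],[0,0,0],1],[[0,0,-40],[0,0,0],1],[[0,0,-40],[0,0,-1],1],[[0,58,-40],[0,0,-2],1],[[0,58,-40],[0,0,-3],1]])

```text
clock: 7.45
tcp_pos: [0.6616, 0.0095, 0.0813]
orientation: [-0.001, 0.697, 0.717, -0.001]
wrist_force: [-0.5, -0.3, 0.4]
finger_gap: 0.0
grip_force: 0.0
```

>>> move_arm(targets=[[[0,0,0],[0,0,-6],1],[[0,0,0],[0,0,-6],1],[[0,0,0],[0,0,-6],1],[[0,0,0],[0,0,-6],1],[[0,0,0],[0,0,-6],1]])

```text
clock: 8.07
tcp_pos: [0.6587, 0.0114, 0.0819]
orientation: [-0.003, 0.297, 0.955, -0.0]
wrist_force: [0.1, -0.0, -0.3]
finger_gap: -0.0003
grip_force: 0.0
```

>>> move_arm(targets=[[[0,0,0],[0,0,0],1],[[0,0,0],[0,0,0],1],[[0,0,0],[0,0,0],1]])

```text
clock: 8.45
tcp_pos: [0.6606, 0.0107, 0.083]
orientation: [-0.0, 0.301, 0.954, -0.0]
wrist_force: [-0.3, 0.2, 0.3]
finger_gap: 0.0001
grip_force: 0.0
```

```bash
python3 - <<'E'
from h import *
rel()
import cv2
p=env.read_camera("scene");cv2.imwrite("pics/s2.png",cv2.resize(p["pixels"][120:300,190:450,::-1],None,fx=3,fy=3))
E
```

```text
t 8.45 tcp [0.6606 0.0107 0.083 ] yaw 145.0 zax [-0.001  0.    -1.   ] F [-0.28  0.17  0.25] j6 0.51
c0 [0.5862 0.1139] shift to z=.07: [120.2  41.8  13.1]
c1 [0.5117 0.0917] shift to z=.07: [168.5 -19.1  13.1]
c2 [0.5338 0.0171] shift to z=.07: [107.5 -67.5  13.1]
c3 [0.6083 0.0393] shift to z=.07: [59.2 -6.6 13. ]
t0 [0.6147 0.1667] shift to z=.07: [127.1 101.4  13. ]
t1 [0.4589 0.1204] shift to z=.07: [228.1 -26.   13.2]
t2 [ 0.5053 -0.0357] shift to z=.07: [ 100.5 -127.1   13.1]
t3 [0.6611 0.0106] shift to z=.07: [-0.4  0.2 13. ]
```

View pics/s2.png

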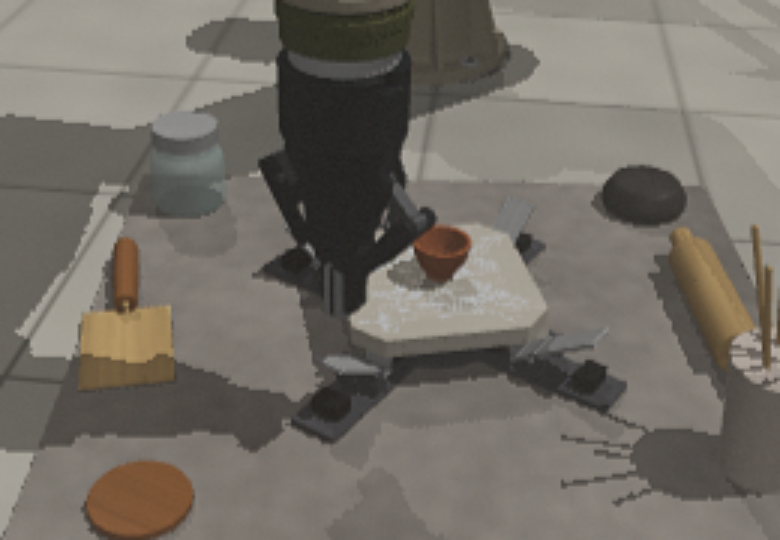

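The fingers (345,310) hang straight above the tab at (350,365), and the slab, bowl and other tabs look undisturbed. Next I'll press down.

>>> move_arm(targets=[[[-1,0,25],[0,0,-0.6],1],[[-1,0,31],[0,0,-0.6],1],[[-1,0,31],[0,0,-0.6],1]])

```text
clock: 8.88
tcp_pos: [0.6613, 0.0101, 0.0518]
orientation: [-0.001, 0.251, 0.968, -0.0]
wrist_force: [0.4, -1.4, 1.0]
finger_gap: -0.0002
grip_force: 0.0
```

>>> move_arm(targets=[[[0,0,2],[0,0,0],1],[[0,0,4],[0,0,0],1],[[0,0,6],[0,0,0],1],[[0,0,6],[0,0,0],1]])

```text
clock: 9.38
tcp_pos: [0.6626, 0.0098, 0.0471]
orientation: [0.001, 0.25, 0.968, 0.0]
wrist_force: [0.5, -0.4, 3.2]
finger_gap: 0.0
grip_force: 1.4
```

>>> move_arm(targets=[[[0,0,2],[0,0,0],1],[[0,0,4],[0,0,0],1],[[0,0,5],[0,0,0],1],[[0,0,5],[0,0,0],1]])

```text
clock: 9.88
tcp_pos: [0.6633, 0.0096, 0.0425]
orientation: [0.002, 0.25, 0.968, 0.0]
wrist_force: [0.9, -1.8, 5.2]
finger_gap: -0.0004
grip_force: 2.1
```

>>> move_arm(targets=[[[0,0,1],[0,0,0],1],[[0,0,2],[0,0,0],1],[[0,0,3],[0,0,0],1],[[0,0,3],[0,0,0],1]])

```text
clock: 10.38
tcp_pos: [0.6636, 0.0096, 0.0397]
orientation: [0.002, 0.25, 0.968, 0.0]
wrist_force: [1.5, 0.4, 6.7]
finger_gap: 0.0002
grip_force: 2.3
```

>>> move_arm(targets=[[[0,0,1],[0,0,0],1],[[0,0,2],[0,0,0],1],[[0,0,4],[0,0,0],1],[[0,0,5],[0,0,0],1],[[0,0,5],[0,0,0],1]])

```text
clock: 11.0
tcp_pos: [0.6641, 0.0094, 0.0349]
orientation: [0.002, 0.25, 0.968, 0.0]
wrist_force: [2.0, -1.0, 5.9]
finger_gap: 0.0002
grip_force: 2.4
```

>>> move_arm(targets=[[[0,0,1],[0,0,0],1],[[0,0,2],[0,0,0],1],[[0,0,4],[0,0,0],1],[[0,0,5],[0,0,0],1],[[0,0,5],[0,0,0],1]])

```text
clock: 11.62
tcp_pos: [0.6645, 0.0092, 0.03]
orientation: [0.003, 0.25, 0.968, 0.0]
wrist_force: [2.3, -1.6, 5.9]
finger_gap: 0.0002
grip_force: 2.6
```

>>> move_arm(targets=[[[0,0,1],[0,0,0],1],[[0,0,2],[0,0,0],1],[[0,0,2],[0,0,0],1]])

```text
clock: 12.0
tcp_pos: [0.6647, 0.0091, 0.0281]
orientation: [0.003, 0.25, 0.968, 0.0]
wrist_force: [3.0, -2.1, 5.6]
finger_gap: 0.0002
grip_force: 2.7
```

>>> move_arm(targets=[[[0,0,1],[0,0,0],1],[[0,0,2],[0,0,0],1],[[0,0,2],[0,0,0],1]])

```text
clock: 12.38
tcp_pos: [0.6649, 0.009, 0.0262]
orientation: [0.003, 0.25, 0.968, -0.0]
wrist_force: [2.7, -2.2, 6.1]
finger_gap: -0.0
grip_force: 2.8
```

>>> move_arm(targets=[[[0,0,1],[0,0,0],1],[[0,0,1],[0,0,0],1]])

```text
clock: 12.62
tcp_pos: [0.6649, 0.009, 0.026]
orientation: [0.003, 0.25, 0.968, -0.0]
wrist_force: [1.4, -2.0, 9.7]
finger_gap: 0.0001
grip_force: 4.8
```

>>> move_arm(targets=[[[0,0,1],[0,0,0],1],[[0,0,1],[0,0,0],1]])

```text
clock: 12.88
tcp_pos: [0.665, 0.009, 0.0258]
orientation: [0.004, 0.25, 0.968, -0.0]
wrist_force: [-0.5, -1.5, 14.8]
finger_gap: 0.0001
grip_force: 7.2
```

>>> move_arm(targets=[[[0,0,1],[0,0,0],1],[[0,0,2],[0,0,0],1],[[0,0,2],[0,0,0],1],[[0,0,2],[0,0,0],1]])

```text
clock: 13.38
tcp_pos: [0.665, 0.009, 0.0256]
orientation: [0.004, 0.25, 0.968, 0.0]
wrist_force: [-3.9, -1.2, 24.0]
finger_gap: -0.0002
grip_force: 11.9
```

>>> move_arm(targets=[[[0,0,-6],[0,0,0],1],[[0,0,-30],[0,0,0],1],[[0,0,-80],[0,0,0],1],[[0,0,-130],[0,0,0],1],[[0,0,-130],[0,0,0],1]])

```text
clock: 14.0
tcp_pos: [0.6645, 0.0098, 0.155]
orientation: [0.004, 0.25, 0.968, 0.001]
wrist_force: [-0.0, -0.9, 0.0]
finger_gap: 0.0001
grip_force: 0.0
```

```bash
python3 - <<'E'
from h import *
rel()
import cv2
p=env.read_camera("scene");cv2.imwrite("pics/s3.png",cv2.resize(p["pixels"][120:300,190:450,::-1],None,fx=3,fy=3))
E
```

```text
t 14.0 tcp [0.6645 0.0098 0.155 ] yaw 151.1 zax [ 0.008 -0.001 -1.   ] F [-0.04 -0.91  0.03] j6 0.4
c0 [0.5862 0.1139] shift to z=.07: [119.5  52.9  84.3]
c1 [0.5117 0.0917] shift to z=.07: [174.   -2.5  83.7]
c2 [0.5338 0.0171] shift to z=.07: [118.5 -57.1  83.9]
c3 [0.6083 0.0393] shift to z=.07: [64.  -1.7 84.5]
t0 [0.6147 0.1667] shift to z=.07: [120.1 112.9  84.4]
t1 [0.4589 0.1204] shift to z=.07: [234.   -3.   83.2]
t2 [ 0.5053 -0.0357] shift to z=.07: [ 117.9 -117.1   83.7]
t3 [0.6611 0.0106] shift to z=.07: [ 4.  -1.2 84.9]
```

View pics/s3.png

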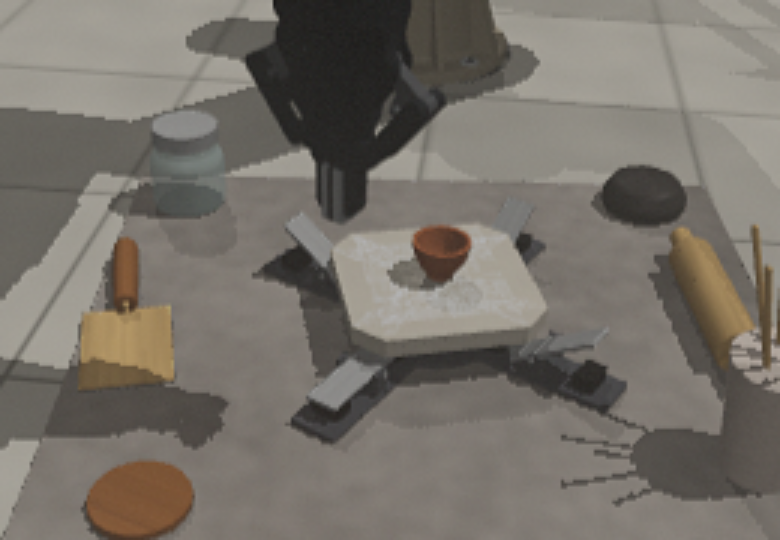

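The tab at (345,385) now lies flat on its rest. The other three still stick up, the slab and bowl are where they were, and the gripper is 13 cm clear.

>>> move_arm(targets=[[[0,0,-40],[0,0,0],1],[[0,0,-40],[0,0,0],1],[[0,0,-40],[0,0,0],1]])

```text
clock: 14.42
tcp_pos: [0.661, 0.0101, 0.1882]
orientation: [-0.001, 0.25, 0.968, -0.0]
wrist_force: [-0.3, 0.0, -1.2]
finger_gap: -0.0002
grip_force: 0.0
```

```bash
python3 -c "
from workcell import env
print(env.hand_in())"
```

```text
the job is handed in; nothing more can be done
None
```

I found the springy corner on the second press (the one toward +x, −y), pushed its tab down to the hard stop, saw in the last picture that the other three tabs still stick up and the slab and bowl look undisturbed, moved clear and handed in at about 14 s; no verdict was returned.

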